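Clear the plate and slide the wax pot to the green ring

ROBOT

A 6-joint arm with a two-finger parallel gripper is mounted at the origin on the work surface. World frame = base frame: x ahead of the robot, y to its left, z up, the work surface at z = 0. Lengths are in m, angles in rad, forces in N, time in s.
With the tool pointing down it reaches from about 0.3 to 0.775 m from the base axis. Payload 14.6 kg.
Tool frame: the origin (TCP) lies on the centre line of the jaws, within the pads' length; the fingertips stand 19 mm ahead of it and the grasp point (between the pads) is the TCP; z points along the fingers, y is the direction in which the jaws open and shut (so a half turn about z gives the same grasp; the last joint's range is limited). The gripper opens to 94 mm and grips with 3 to 60 N. Pads are 16 mm wide; open, the fingers measure 119 mm over their backs; the gripper's body (75 mm by 177 mm) begins 78 mm behind the grasp point.
Start: joints at [1.232, 0.3, 1.521, -0, 1.321, -0.067], TCP at [0.148, 0.53, 0.224] pointing down, gripper open.
Joint ranges: [-3.03, 3.03], [-0.79, 2.21], [0.23, 2.52], [-1.04, 4.18], [0, 3.07], [-2.55, 2.55]. Speed limits (rad/s): [2.22, 2.22, 2.57, 3.14, 3.14, 3.14].

INTERFACE

Orientations are given as [roll, pitch, yaw] about the fixed x, y, z axes, in that order (R = Rz(yaw) Ry(pitch) Rx(roll)).
In Python, from station import ctrl gives the robot as it stands. The module is installed in compiled form; this text tells all that it offers.
- The arm moves only by the shell command python3 -m creep 'ROWS' [FORCE]. ROWS is a JSON object of lists of equal length, an entry for each row: "translation": the shift along the world's x, y, z in mm, a list of three; "yaw": the turn about the world's z in rad; "gripper": the closure in counts, from 0 (fully open) to 255 (shut). A call has 1 to 5 rows; each row is the pose to reach, as a shift and turn from the pose measured when the call began; what a row does not reach only later rows make up. A row lasts 1/12 s, in which the tool goes at most 41.7 mm and 7.16 degrees, less where a joint would pass 70% of its speed; a pose out of reach is approached as far as the arm can. A call with a gripper value outside its range is refused whole. The fingers move at their own pace and stop on an object; FORCE is the grip in N (left out, the last holds). Time passes only in rows, so rows that repeat a pose let the fingers close. It gives the time, the measured TCP pose, the force and the opening at its end, in the units of the state.
- ctrl.get_obs(): the state, without advancing time (a new reading comes with each control period).
- ctrl.camera(name): name is "scene" or "top" or "wrist"; returns a dict with "pixels" (420x560x3 uint8, red, green, blue), "depth" (420x560 float32, m along the optical axis (not along the pixel's ray), 0 where there is no reading), "fx", "fy", "cx", "cy" (pixels), "R" (3x3) and "t" (3): a world point X has camera coordinates R X + t; the wrist camera has in their place "tool_from_camera" (4x4, takes a point from camera to tool coordinates, whose origin is the TCP and whose axes are the flange's). Camera axes: x right, y down, z forward; pixel columns grow to the right and rows downward; lengths in m; the calibration is good to about 2 mm. The wrist camera is an equidistant fisheye: a pixel r from the principal point sees the ray r / f radians off the axis. A picture is of the moment at which its call begins: read the wrist's pose just before it.
- ctrl.hand_in(): hands the job in, once; it reports no verdict.
The state is a dict: "time_s": time; "qpos": joint angles; "joint_vel": joint speeds; "tau": joint torques, N m; "ee_pos": TCP position; "eef_rot": TCP orientation; "force": force on the tool from outside, world axes, zero at the start; "moment": the same for the moment, N m; "grip_width": finger opening in m.
Only numpy, scipy, OpenCV 4.12 (cv2) and the standard library are available. Lean on these libraries where they do the work, as an engineer would, in place of code of your own. Each camera call takes 0.05 s, during which the arm holds its last target. There are 200 camera calls.

TASK

On the leather bench's warming plate, first take the tall orange-labelled tin out of the way and pack it upright into the gap between the two things in the plywood box, setting it down on the box floor rather than dropping it. Then slide the lidded copper wax pot sideways along the plate, never lifting or tipping it, from the red ring until it stands wholly inside the green ring. Leave the bottle, the spool and the cup where they are, and keep the other two things in the box lying flat on its floor.

Things in the scene. Friction and masses are not known exactly. Their poses are not given: they have to be found in the camera images.
- plate: Fixed steel warming plate, a flat slab 300 (its x) by 380 (its y) by 35 mm high. Origin: centre of its underside, on the table; x points away from the robot, z up. Its smooth top face is at z = 35 mm. The ring centres lie at x = +75, y = +-95 mm. A wire rack is fixed above its far part, on two posts at the rear corners (x = +140, y = +-180 mm).
- rack_front (a point): Middle of the front wire of the wire rack, 215 mm above the table, at plate x = -23 mm. The rack is level: wires 6 to 10 mm thick along the plate's y, 360 mm long, 40 mm apart, from here to x = +139 mm; underside at 210 mm. It covers both rings, and its front is open: the pot can be reached only by a tool leaning in from the front under this wire.
- red_ring: Flat red ring painted on the plate, where the pot starts; outer diameter 124 mm, inner 108 mm. Origin at its centre, on the plate's top face. It may be the left or the right one.
- green_ring: Flat green ring painted on the plate, where the pot must go; outer diameter 124 mm, inner 108 mm. Origin at its centre, on the plate's top face.
- pot: Loose lidded copper pot, 0.35 to 0.7 kg, 84 mm diameter (lid 88), 70 mm high. Origin: centre of its underside. Its level wooden handle points along the pot's own -x, roughly to the plate's front: 16 mm wide, 14 mm high, centre line 40 mm above the underside, end 105 mm from the pot's axis. Grip it under the rack's front wire, 88 to 95 mm from the axis, tool leaning back 25 to 45 degrees.
- tin: Loose tall round tin with an orange label, diameter 50 mm, 90 mm high, 0.13 to 0.21 kg. Origin: centre of its underside. It stands on the plate in front of the green ring, its axis about 75 mm in front of the rack's front wire, where the hand must pass. Grip it from above across the plate's y direction, 65 to 70 mm above its underside.
- box: Fixed open plywood box, outside 188 (its x) by 74 (its y) by 46 mm high, walls and floor 6 mm: inside 176 by 62 mm. Origin: centre of its underside on the table. The free gap for the tin, about 66 mm long, is in the middle of its length. The tin stands well above the walls: fingers closing along the box's y stay clear above them.
- wax: Loose block of yellow wax 50 x 50 x 34 mm, lying at one end of the box. Origin: centre of its underside.
- jar: Loose short blue-labelled tin, diameter 50 mm, 38 mm high, standing at the other end of the box. Origin: centre of its underside.
- bottle: Bystander: loose amber bottle, diameter 60 mm, 150 mm high, standing on the table on the other side of the plate from the box. Origin: centre of its underside.
- spool: Bystander: loose wooden spool of dark red thread, diameter 50 mm, 50 mm high, standing on the table to the left of the plate's far part. Origin: centre of its underside.
- cup: Bystander: white cup, diameter 76 mm, 85 mm high, standing on the table to the right of the plate's far part. Origin: centre of its underside.
Mind the look-alikes: they are no part of the job. What is shaped like the box but turquoise is not meant. What is shaped like the pot but turquoise is not meant.

How it is judged:
By the outcome, as a careful person would: the job done as asked, in the order asked, and still so for the second after the job is handed in, with the robot touching nothing.
It also fails if it takes over 67 s, if anything falls off the work surface, if the arm or the gripper's body presses on something with over 40 N, if the wrist force passes 120 N, or if a joint passes its speed limit or range.

## Working session

There is one attempt and no reset: what is moved stays moved. The work goes in short steps, Python scripts to look and compute and a shell command to move; the robot and the scene stay as the last step left them, time stands still between calls to the robot, and variables do not carry over. Pictures are saved under pics/ and viewed, about 8 in all and at most 12, crops included, and the job is handed in when it is done.

```bash
mkdir -p pics; ls
cat > h.py <<'E'
import numpy as np, cv2
from station import ctrl
def save(n,img): cv2.imwrite('pics/'+n+'.png',cv2.cvtColor(img,cv2.COLOR_RGB2BGR))
def pts(c):  # world points from depth, fixed cameras
    h,w=c['depth'].shape; u,v=np.meshgrid(np.arange(w),np.arange(h)); d=c['depth']
    P=np.stack([(u-c['cx'])/c['fx']*d,(v-c['cy'])/c['fy']*d,d],-1)
    return (P-np.array(c['t']))@np.array(c['R'])
def ray(c,u,v,z):
    R=np.array(c['R']);t=np.array(c['t']);o=-R.T@t
    d=R.T@np.array([(u-c['cx'])/c['fx'],(v-c['cy'])/c['fy'],1]); return o+d*(z-o[2])/d[2]
E
python3 - <<'E'
from h import *
print({k:np.round(v,3) for k,v in ctrl.get_obs().items()})
for n in('scene','top'):
    c=ctrl.camera(n);save(n+'0',c['pixels']);np.save(n+'0.npy',c,allow_pickle=True)
    print(n,-np.array(c['R']).T@c['t'],c['fx'])
E
```

```text
pics
{'time_s': np.float64(0.0), 'qpos': array([ 1.232,  0.3  ,  1.522, -0.   ,  1.321, -0.067]), 'joint_vel': array([ 0.   ,  0.   ,  0.001, -0.002, -0.   ,  0.001]), 'tau': array([ 1.0000e-03, -5.3179e+01, -3.5274e+01,  7.1000e-02,  2.4000e-02,
       -0.0000e+00]), 'ee_pos': array([0.148, 0.53 , 0.224]), 'eef_rot': array([-3.14, -0.  ,  2.87]), 'force': array([-0.34 ,  0.612,  0.211]), 'moment': array([ 0.061, -0.02 ,  0.002]), 'grip_width': np.float64(0.094)}
scene [1.44943599 0.02897038 0.7405487 ] 413.0413886926586
top [0.39832064 0.07332218 1.21450523] 427.7680090012954
```

View pics/scene0.png

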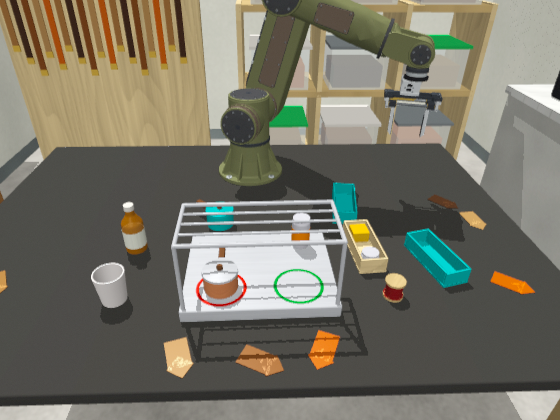

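View pics/top0.png

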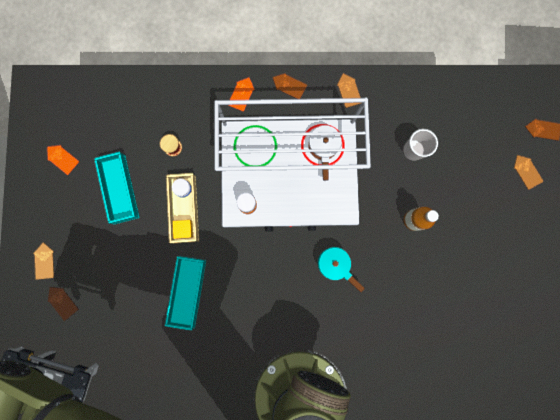

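Scene: orange-labelled tin at (300,232), copper pot in the red ring at (221,281), plywood box at (365,246) with wax towards the robot. Top: tin (246,203), pot (325,145), plywood box (181,208). Look-alikes are turquoise boxes at top (115,187) and (185,293) and a turquoise pot at (335,264). The plywood one and the copper one fit the text. Next I measure.

Run:
```python
from h import *
S=np.load('scene0.npy',allow_pickle=True).item();T=np.load('top0.npy',allow_pickle=True).item()
for n,c in(('S',S),('T',T)):
    P=pts(c);hsv=cv2.cvtColor(c['pixels'],cv2.COLOR_RGB2HSV);H,s,V=[hsv[...,i].astype(int) for i in range(3)]
    ok=c['depth']>0
    def rep(name,m,z=None):
        q=P[m&ok]; 
        if len(q)<5: print(n,name,len(q));return
        print(n,name,len(q),'med',np.round(np.median(q,0),3),'lo',np.round(np.percentile(q,3,0),3),'hi',np.round(np.percentile(q,97,0),3))
    vv,uu=np.mgrid[:420,:560]
    def win(u0,u1,v0,v1): return (uu>=u0)&(uu<u1)&(vv>=v0)&(vv<v1)
    if n=='T': W=dict(box=win(155,210,165,250),plate=win(212,372,95,232),tin=win(228,262,180,218))
    else: W=dict(box=win(338,392,212,275),plate=win(175,345,200,320),tin=win(288,315,208,252))
    green=(H>50)&(H<75)&(s>150);red=((H<4)|(H>175))&(s>200)
    rep('green',green&W['plate']); rep('red',red&W['plate'])
    rep('tin top',W['tin']&(P[...,2]>.115)&(P[...,2]<.15))
    rep('tin all',W['tin']&(P[...,2]>.045)&(P[...,2]<.15))
    rep('box rim',W['box']&(P[...,2]>.041)&(P[...,2]<.06))
    rep('wax',W['box']&(H>22)&(H<32)&(s>200))
    rep('platetop',W['plate']&(P[...,2]>.03)&(P[...,2]<.04))
    rep('rackwire',W['plate']&(P[...,2]>.2)&(P[...,2]<.23))
    rep('handle',W['plate']&(H<15)&(s>100)&(V<130)&(P[...,2]>.06)&(P[...,2]<.09))
    rep('potlid',W['plate']&(P[...,2]>.095)&(P[...,2]<.112)&(P[...,0]>.6))
    for nm,m in(('rim',W['box']&(P[...,2]>.041)&(P[...,2]<.06)&ok),('plate',W['plate']&(P[...,2]>.03)&(P[...,2]<.04)&ok)):
        r=cv2.minAreaRect(P[m][:,:2].astype(np.float32)*1000);print(nm,np.round(r[0],1),np.round(r[1],1),round(r[2],1))
c=ctrl.camera('wrist');print(c['fx'],c['cx'],c['cy'],np.round(c['tool_from_camera'],3));save('w0',c['pixels'])
# enlarged confirmation crop
a=cv2.resize(S['pixels'][195:325,170:400],None,fx=3,fy=3);save('crop0',a)
```

```text
S green 239 med [0.699 0.124 0.032] lo [0.635 0.069 0.03 ] hi [0.751 0.185 0.035]
S red 125 med [ 0.724 -0.064  0.032] lo [ 0.664 -0.121  0.03 ] hi [ 0.755 -0.005  0.035]
S tin top 116 med [0.524 0.145 0.121] lo [0.504 0.126 0.117] hi [0.548 0.166 0.123]
S tin all 388 med [0.543 0.144 0.102] lo [0.508 0.122 0.06 ] hi [0.552 0.167 0.123]
S box rim 286 med [0.562 0.329 0.042] lo [0.383 0.289 0.041] hi [0.614 0.369 0.045]
S wax 262 med [0.478 0.328 0.035] lo [0.441 0.305 0.012] hi [0.489 0.35  0.039]
S platetop 8072 med [0.662 0.05  0.032] lo [ 0.483 -0.147  0.03 ] hi [0.766 0.209 0.035]
S rackwire 3005 med [0.682 0.03  0.214] lo [ 0.597 -0.146  0.209] hi [0.765 0.21  0.218]
S handle 12 med [ 0.609 -0.059  0.077] lo [ 0.374 -0.091  0.062] hi [ 0.627 -0.058  0.079]
S potlid 91 med [ 0.76  -0.064  0.102] lo [ 0.691 -0.151  0.095] hi [0.768 0.216 0.111]
rim [526.1 328.7] [300.7  74.9] 4.2
plate [565.8  25.2] [477.4 467.2] 80.4
T green 176 med [0.697 0.129 0.035] lo [0.638 0.066 0.03 ] hi [0.751 0.184 0.039]
T red 72 med [ 0.687 -0.04   0.034] lo [ 0.642 -0.123  0.031] hi [ 0.752 -0.008  0.
[... 250 characters left out ...]
0.048]
T wax 300 med [0.458 0.325 0.039] lo [0.436 0.303 0.035] hi [0.48  0.349 0.043]
T platetop 11203 med [0.595 0.035 0.034] lo [ 0.475 -0.15   0.031] hi [0.758 0.207 0.038]
T rackwire 2920 med [0.676 0.028 0.217] lo [ 0.591 -0.151  0.213] hi [0.76  0.21  0.221]
T handle 51 med [ 0.606 -0.063  0.08 ] lo [ 0.59  -0.07   0.066] hi [ 0.66  -0.039  0.084]
T potlid 56 med [ 0.693 -0.067  0.101] lo [ 0.679 -0.147  0.095] hi [0.758 0.049 0.109]
rim [517.  327.1] [187.8  74.7] 4.1
plate [612.1  27.7] [310.9 378.8] 0.8
325.19226210127806 282.02458959209207 208.21826963884968 [[-0.001 -0.958 -0.287  0.084]
 [ 1.    -0.    -0.     0.   ]
 [ 0.    -0.287  0.958 -0.16 ]
 [ 0.     0.     0.     1.   ]]
```

View pics/crop0.png

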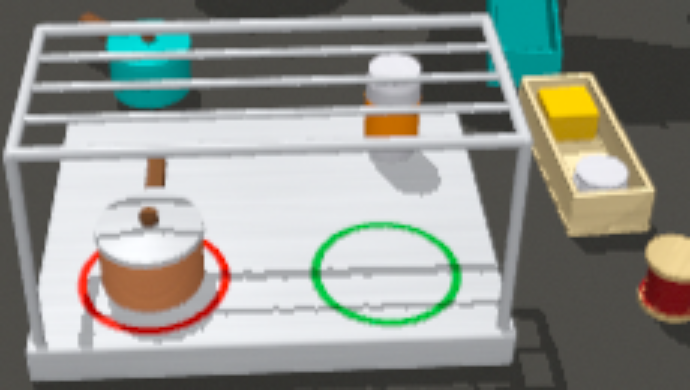

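The crop confirms the plywood box with yellow wax and white-topped jar, the copper pot in the red ring and the orange tin as targets; the turquoise ones are look-alikes. I move above the tin.

```bash
python3 - <<'E'
from h import *
T=np.load('top0.npy',allow_pickle=True).item();P=pts(T)
vv,uu=np.mgrid[:420,:560];hsv=cv2.cvtColor(T['pixels'],cv2.COLOR_RGB2HSV)
m=(uu>168)&(uu<196)&(vv>174)&(vv<202)&(hsv[...,1]<45)&(hsv[...,2]>120)
q=P[m];print('jar',len(q),np.round(np.median(q,0),3),np.percentile(q,3,0).round(3),np.percentile(q,97,0).round(3))
E
python3 -m creep '{"translation":[[28,-28,0],[56,-56,0],[84,-84,0],[112,-112,0],[140,-140,0]],"yaw":[0.06,0.12,0.18,0.24,0.29],"gripper":[0,0,0,0,0]}'
python3 -m creep '{"translation":[[28,-28,0],[56,-56,0],[84,-84,0],[112,-112,0],[140,-140,0]],"yaw":[0,0,0,0,0],"gripper":[0,0,0,0,0]}'
```

```text
jar 283 [0.574 0.331 0.042] [0.551 0.309 0.006] [0.601 0.356 0.047]
time_s: 0.57
ee_pos: [0.2884, 0.3881, 0.2239]
eef_rot: [-3.141, -0.0, -3.12]
force: [0.4, -0.3, -0.3]
grip_width: 0.0939
time_s: 0.98
ee_pos: [0.4294, 0.2464, 0.2239]
eef_rot: [-3.141, -0.0, -3.12]
force: [-0.2, 1.5, 0.8]
grip_width: 0.0938
```

```bash
python3 -m creep '{"translation":[[27,-29,0],[54,-58,0],[82,-87,0],[95,-102,0],[95,-102,0]],"yaw":[0,0,0,0,0],"gripper":[0,0,0,0,0]}'
cat >> h.py <<'E'
from scipy.spatial.transform import Rotation as Ro
def wrist():
    o=ctrl.get_obs();c=ctrl.camera('wrist');h,w=c['depth'].shape;u,v=np.meshgrid(np.arange(w),np.arange(h))
    x=(u-c['cx'])/c['fx'];y=(v-c['cy'])/c['fy'];r=np.hypot(x,y)+1e-9
    d=np.stack([np.sin(r)*x/r,np.sin(r)*y/r,np.cos(r)],-1)
    P=d/np.maximum(d[...,2:],.05)*c['depth'][...,None]
    M=np.array(c['tool_from_camera']);Q=P@M[:3,:3].T+M[:3,3]
    R=Ro.from_euler('xyz',o['eef_rot']).as_matrix()
    return o,c,Q@R.T+o['ee_pos']
E
python3 - <<'E'
from h import *
o,c,P=wrist();save('w1',c['pixels']);z=P[...,2]
def rep(n,m):
    q=P[m]; print(n,len(q),np.median(q,0).round(4),np.percentile(q,2,0).round(4),np.percentile(q,98,0).round(4))
near=(np.hypot(P[...,0]-.524,P[...,1]-.144)<.04)
rep('tintop',near&(z>.115)&(z<.135)&(c['depth']>0))
rep('plate',(abs(z-.035)<.006)&(c['depth']>0)&(P[...,0]<.8)&(P[...,0]>.4)&(P[...,1]>-.2)&(P[...,1]<.25))
hsv=cv2.cvtColor(c['pixels'],cv2.COLOR_RGB2HSV);H,s,V=[hsv[...,i].astype(int) for i in range(3)]
rep('wax',(H>22)&(H<32)&(s>200)&(P[...,1]>.28)); rep('green',(H>50)&(H<75)&(s>150)&(abs(z-.035)<.01))
E
```

```text
time_s: 1.4
ee_pos: [0.5263, 0.1413, 0.2233]
eef_rot: [-3.14, -0.001, -3.124]
force: [-0.3, 0.1, 0.3]
grip_width: 0.0938
tintop 2329 [0.5233 0.1443 0.1246] [0.5031 0.1242 0.1159] [0.5451 0.1648 0.126 ]
plate 44179 [0.5669 0.0651 0.0345] [ 0.4716 -0.1482  0.0328] [0.7126 0.2115 0.0361]
  return _methods._mean(a, axis=axis, dtype=dtype,
  ret = um.true_divide(
Traceback (most recent call last):
IndexError: index -1 is out of bounds for axis 0 with size 0
```

View pics/w1.png

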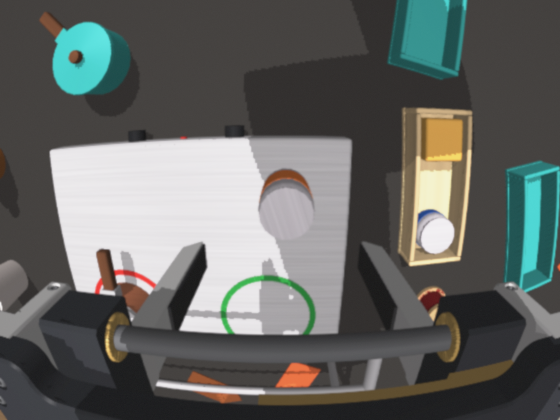

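The wrist view shows the tin centred between the open fingers at (287,205), with its top measured at z 0.125. The box gap is clear at (435,190). I descend, grip and lift.

```bash
python3 -m creep '{"translation":[[-2,3,-35],[-2,3,-70],[-2,3,-100],[-2,3,-121],[-2,3,-121]],"yaw":[0,0,0,0,0],"gripper":[0,0,0,0,0]}'
python3 -m creep '{"translation":[[0,0,0],[0,0,0],[0,0,0],[0,0,0],[0,0,0]],"yaw":[0,0,0,0,0],"gripper":[255,255,255,255,255]}' 25
python3 -m creep '{"translation":[[0,0,0],[0,0,0],[0,0,0],[0,0,0],[0,0,0]],"yaw":[0,0,0,0,0],"gripper":[255,255,255,255,255]}' 25
```

```text
time_s: 1.87
ee_pos: [0.5204, 0.1464, 0.0983]
eef_rot: [-3.139, -0.008, -3.122]
force: [-1.0, -0.4, -0.0]
grip_width: 0.0941
time_s: 2.28
ee_pos: [0.5208, 0.1466, 0.0993]
eef_rot: [-3.14, -0.006, -3.122]
force: [0.1, -0.3, 0.3]
grip_width: 0.0639
time_s: 2.7
ee_pos: [0.5211, 0.1465, 0.0998]
eef_rot: [-3.14, -0.005, -3.122]
force: [1.0, -1.3, 6.1]
grip_width: 0.0497
```

```bash
python3 -m creep '{"translation":[[0,0,20],[0,0,50],[0,0,80],[0,20,90],[0,55,90]],"yaw":[0,0,0,0,0.02],"gripper":[255,255,255,255,255]}' 25
python3 -m creep '{"translation":[[0,35,0],[0,70,0],[-4,105,0],[-5,122,0],[-5,126,0]],"yaw":[0,0.01,0.02,0.03,0.03],"gripper":[255,255,255,255,255]}' 25
python3 -m creep '{"translation":[[0,0,0]],"yaw":[0],"gripper":[255]}' 25
python3 - <<'E'
from h import *
o,c,P=wrist();save('w2',c['pixels']);z=P[...,2];print(o['ee_pos'],o['eef_rot'],o['force'])
def rep(n,m):
    m=m&(c['depth']>0);q=P[m]
    if len(q)<5: print(n,len(q));return
    r=cv2.minAreaRect(q[:,:2].astype(np.float32)*1000)
    print(n,len(q),np.median(q,0).round(4),np.percentile(q,2,0).round(4),np.percentile(q,98,0).round(4),np.round(r[0],1),np.round(r[1],1),round(r[2],1))
inb=(abs(P[...,0]-.518)<.11)&(abs(P[...,1]-.328)<.055)
hsv=cv2.cvtColor(c['pixels'],cv2.COLOR_RGB2HSV);H,s,V=[hsv[...,i].astype(int) for i in range(3)]
rep('rim',inb&(z>.042)&(z<.05)&(H>8)&(H<30)); rep('wax',inb&(H>22)&(H<32)&(s>200)&(z>.035)&(z<.044))
rep('floor',inb&(z>0)&(z<.012))
rep('jar',inb&(s<45)&(z>.038)&(z<.052)&(P[...,0]>.53)); rep('tin',inb&(z>.13)&(z<.25))
rep('tinTop',inb&(abs(z-(o['ee_pos'][2]+.025))<.006))
E
```

```text
time_s: 3.12
ee_pos: [0.5223, 0.2005, 0.1929]
eef_rot: [-3.14, -0.001, -3.105]
force: [1.8, -0.5, -1.7]
grip_width: 0.0497
time_s: 3.53
ee_pos: [0.5162, 0.3292, 0.192]
eef_rot: [-3.14, -0.003, -3.072]
force: [0.2, 0.5, -2.7]
grip_width: 0.0499
time_s: 3.62
ee_pos: [0.5159, 0.3297, 0.1913]
eef_rot: [-3.14, -0.003, -3.071]
force: [-0.3, -0.3, -1.6]
grip_width: 0.0497
[0.51591836 0.32965137 0.1913112 ] [-3.13984089 -0.00340204 -3.0707265 ] [-0.31761052 -0.32304482 -1.63545339]
rim 1993 [0.4656 0.3219 0.0452] [0.424  0.2867 0.043 ] [0.5425 0.364  0.0469] [487.9 325.7] [127.7  74.3] 4.5
wax 0
floor 4328 [0.5013 0.3248 0.0052] [4.110e-01 2.755e-01 1.000e-04] [0.5603 0.3811 0.0074] [497.6 328. ] [179. 110.] 0.0
jar 0
tin 14942 [0.5084 0.329  0.2159] [0.4948 0.2944 0.1466] [0.5364 0.3635 0.2463] [517.3 326.2] [70.5 48.6] 74.2
tinTop 6765 [0.515  0.3302 0.2163] [0.4977 0.298  0.212 ] [0.5384 0.3604 0.2204] [518.3 333.2] [46.8 71.7] 20.6
```

View pics/w2.png

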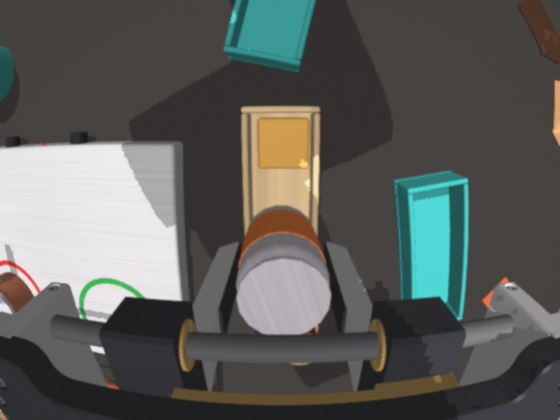

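The tin is held upright over the gap. I make small corrections (-2, -1.5 mm) and descend, slowing at the end.

```bash
python3 -m creep '{"translation":[[-2,-1.5,-25],[-2,-1.5,-55],[-2,-1.5,-80],[-2,-1.5,-95],[-2,-1.5,-105]],"yaw":[0,0,0,0,0],"gripper":[255,255,255,255,255]}' 25
python3 -m creep '{"translation":[[0,0,0],[0,0,0],[0,0,0]],"yaw":[0,0,0],"gripper":[255,255,255]}' 25
```

```text
time_s: 4.08
ee_pos: [0.5135, 0.3259, 0.0841]
eef_rot: [-3.138, -0.006, -3.073]
force: [0.6, 0.0, -1.6]
grip_width: 0.0497
time_s: 4.33
ee_pos: [0.5142, 0.3257, 0.0853]
eef_rot: [-3.139, -0.005, -3.073]
force: [-0.6, -0.8, -2.0]
grip_width: 0.0497
```

```bash
python3 -m creep '{"translation":[[0,2,-3],[0,2,-6],[0,2,-9],[0,2,-11],[0,2,-12]],"yaw":[0,0,0,0,0],"gripper":[255,255,255,255,255]}' 25
python3 -m creep '{"translation":[[0,0,0],[0,0,-1],[0,0,-1]],"yaw":[0,0,0],"gripper":[255,255,255]}' 25
```

```text
time_s: 4.75
ee_pos: [0.514, 0.3277, 0.073]
eef_rot: [-3.139, -0.005, -3.073]
force: [-0.7, 0.0, -1.8]
grip_width: 0.0498
time_s: 5.0
ee_pos: [0.514, 0.3277, 0.0718]
eef_rot: [-3.139, -0.005, -3.073]
force: [0.0, -0.7, -1.5]
grip_width: 0.0495
```

Run:
```python
from h import *
c=ctrl.camera('scene');P=pts(c);z=P[...,2]
save('s1',cv2.resize(c['pixels'][180:300,300:440],None,fx=5,fy=5,interpolation=cv2.INTER_CUBIC))
m=(c['depth']>0)&(abs(P[...,0]-.518)<.035)&(abs(P[...,1]-.328)<.03)&(z>.05)&(z<.12);q=P[m]
hsv=cv2.cvtColor(c['pixels'],cv2.COLOR_RGB2HSV);o=m&(hsv[...,0]<18)&(hsv[...,1]>150);w=P[o]
print(len(q),np.percentile(q,[2,50,98],0).round(3),len(w),np.percentile(w,[2,50,98],0).round(3))
print(ctrl.get_obs()['force'],ctrl.get_obs()['ee_pos'])
```

```text
445 [[0.502 0.3   0.052]
 [0.53  0.326 0.085]
 [0.544 0.357 0.115]] 69 [[0.526 0.305 0.051]
 [0.54  0.321 0.057]
 [0.546 0.349 0.064]]
[-0.77035212  0.6823101  -1.20792275] [0.5139669  0.3276789  0.07190573]
```

View pics/s1.png

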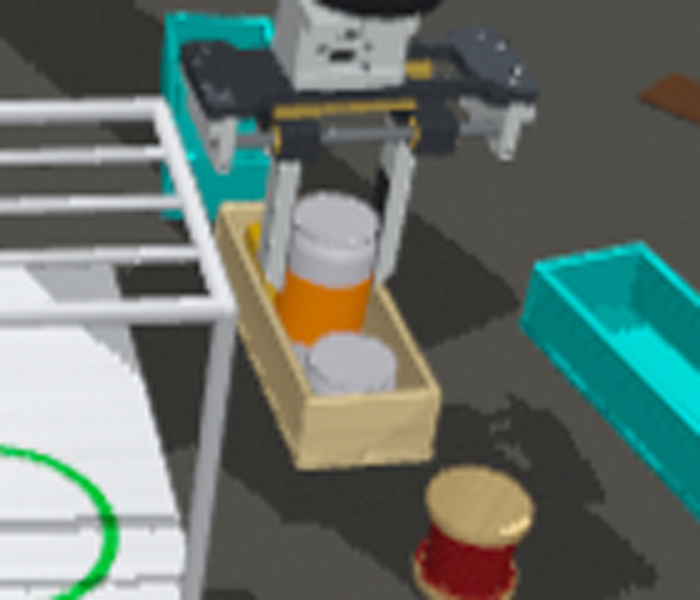

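The crop shows the tin upright in the gap between the wax and the jar, just short of the floor. I lower until contact.

```bash
python3 -m creep '{"translation":[[-1,0,-1],[-1,0,-1.5],[-1,0,-2],[-1,0,-2]],"yaw":[0,0,0,0],"gripper":[255,255,255,255]}' 25
python3 -m creep '{"translation":[[0,0,-1],[0,0,-1],[0,0,-1]],"yaw":[0,0,0],"gripper":[255,255,255]}' 25
```

```text
time_s: 5.38
ee_pos: [0.5134, 0.3278, 0.0709]
eef_rot: [-3.139, -0.004, -3.073]
force: [-1.0, -2.5, 6.3]
grip_width: 0.0497
time_s: 5.63
ee_pos: [0.5138, 0.3277, 0.0709]
eef_rot: [-3.139, -0.003, -3.073]
force: [-2.5, -2.3, 8.3]
grip_width: 0.0496
```

The tin stands on the floor (8 N contact at the expected height). I release, retreat upward and move to the free air above the front, since row moves can only shift and yaw. I'll see whether over-reaching makes the tool lean.

```bash
python3 -m creep '{"translation":[[0,0,0],[0,0,0],[0,0,0],[0,0,0],[0,0,0]],"yaw":[0,0,0,0,0],"gripper":[0,0,0,0,0]}'
python3 -m creep '{"translation":[[0,0,5],[0,0,20],[0,0,50],[0,0,90],[0,0,130]],"yaw":[0,0,0,0,0],"gripper":[0,0,0,0,0]}'
python3 -m creep '{"translation":[[0,0,35],[0,-10,70],[0,-40,95],[0,-80,105],[0,-120,105]],"yaw":[0,0,0,-0.02,-0.04],"gripper":[0,0,0,0,0]}'
python3 -m creep '{"translation":[[0,-40,10],[0,-80,20],[0,-120,20],[0,-160,20],[0,-200,20]],"yaw":[0,0,0,0,-0.02],"gripper":[0,0,0,0,0]}'
python3 -m creep '{"translation":[[40,-20,0],[80,-40,0],[120,-60,0],[160,-70,0],[200,-70,0]],"yaw":[0,0,0,0,0],"gripper":[0,0,0,0,0]}'
python3 -m creep '{"translation":[[40,0,0],[80,0,0],[120,0,0],[160,0,0],[200,0,0]],"yaw":[0,0,0,0,0],"gripper":[0,0,0,0,0]}'
```

```text
time_s: 6.05
ee_pos: [0.5137, 0.3278, 0.0707]
eef_rot: [-3.139, -0.003, -3.073]
force: [-0.7, 0.9, -0.0]
grip_width: 0.0797
time_s: 6.47
ee_pos: [0.5132, 0.3275, 0.2021]
eef_rot: [-3.139, -0.004, -3.073]
force: [0.1, -0.8, -0.6]
grip_width: 0.0941
time_s: 6.88
ee_pos: [0.5133, 0.2067, 0.3103]
eef_rot: [-3.14, 0.0, -3.113]
force: [1.0, -0.0, 0.2]
grip_width: 0.0939
time_s: 7.3
ee_pos: [0.5127, 0.0049, 0.3311]
eef_rot: [-3.14, 0.001, -3.132]
force: [0.3, 0.1, -0.3]
grip_width: 0.094
time_s: 7.72
ee_pos: [0.6988, -0.0667, 0.3313]
eef_rot: [-3.14, 0.001, -3.134]
force: [-0.5, 0.1, 1.7]
grip_width: 0.0937
time_s: 8.13
ee_pos: [0.7958, -0.0625, 0.2991]
eef_rot: [-3.14, 0.006, -3.134]
force: [1.5, -0.4, -2.5]
grip_width: 0.0937
```

```bash
python3 -c "
from h import *;print(ctrl.get_obs()['qpos'].round(3))"
python3 -m creep '{"translation":[[400,0,150],[400,0,150],[400,0,150],[400,0,150],[400,0,150]],"yaw":[0,0,0,0,0],"gripper":[0,0,0,0,0]}'
python3 -c "
from h import *;print(ctrl.get_obs()['qpos'].round(3))"
python3 -m creep '{"translation":[[400,0,250],[400,0,250],[400,0,250],[400,0,250],[400,0,250]],"yaw":[0,0,0,0,0],"gripper":[0,0,0,0,0]}'
python3 -c "
from h import *;print(ctrl.get_obs()['qpos'].round(3))"
```

```text
[-0.124  1.006  0.244 -0.     1.886 -1.702]
time_s: 8.55
ee_pos: [0.8033, -0.0517, 0.3039]
eef_rot: [-3.138, 0.038, -3.134]
force: [0.7, -0.1, -0.1]
grip_width: 0.0942
[-1.100e-01  1.005e+00  2.350e-01  1.000e-03  1.864e+00 -1.688e+00]
time_s: 8.97
ee_pos: [0.8001, -0.043, 0.3292]
eef_rot: [-3.136, 0.066, -3.134]
force: [0.5, -0.7, -0.2]
grip_width: 0.094
[-0.1    0.974  0.235  0.002  1.867 -1.678]
```

Over-reaching does lean the tool forward (pitch 0.006 → 0.066, joint 3 at its stop). I continue with stronger requests.

```bash
python3 -m creep '{"translation":[[2000,-200,300],[2000,-200,300],[2000,-200,300],[2000,-200,300],[2000,-200,300]],"yaw":[0,0,0,0,0],"gripper":[0,0,0,0,0]}'
python3 -m creep '{"translation":[[2000,-200,0],[2000,-200,0],[2000,-200,0],[2000,-200,0],[2000,-200,0]],"yaw":[0,0,0,0,0],"gripper":[0,0,0,0,0]}'
python3 -c "
from h import *;print(ctrl.get_obs()['qpos'].round(3))"
```

```text
time_s: 9.38
ee_pos: [0.8254, -0.0529, 0.2842]
eef_rot: [-3.134, 0.093, -3.134]
force: [0.1, 0.1, -0.0]
grip_width: 0.0942
time_s: 9.8
ee_pos: [0.8523, -0.0609, 0.2249]
eef_rot: [-3.132, 0.119, -3.134]
force: [0.5, -0.1, -0.4]
grip_width: 0.0939
[-0.116  1.104  0.236  0.005  1.683 -1.693]
```

```bash
python3 -m creep '{"translation":[[400,-40,600],[400,-40,600],[400,-40,600],[400,-40,600],[400,-40,600]],"yaw":[0,0,0,0,0],"gripper":[0,0,0,0,0]}'
python3 -m creep '{"translation":[[800,-80,800],[800,-80,800],[800,-80,800],[800,-80,800],[800,-80,800]],"yaw":[0,0,0,0,0],"gripper":[0,0,0,0,0]}'
python3 -m creep '{"translation":[[800,-80,500]],"yaw":[0],"gripper":[0]}'
python3 -m creep '{"translation":[[800,-80,500]],"yaw":[0],"gripper":[0]}'
```

```text
time_s: 10.22
ee_pos: [0.8186, -0.0612, 0.3308]
eef_rot: [-3.13, 0.144, -3.134]
force: [-0.9, -0.2, -0.4]
grip_width: 0.0939
time_s: 10.63
ee_pos: [0.7977, -0.0628, 0.3862]
eef_rot: [-3.128, 0.17, -3.133]
force: [0.4, 0.2, -0.2]
grip_width: 0.0939
time_s: 10.72
ee_pos: [0.8014, -0.0637, 0.3922]
eef_rot: [-3.125, 0.195, -3.133]
force: [1.2, -0.8, 0.1]
grip_width: 0.0939
time_s: 10.8
ee_pos: [0.8065, -0.0648, 0.3957]
eef_rot: [-3.123, 0.222, -3.132]
force: [0.5, -0.4, -0.1]
grip_width: 0.0943
```

Single-row calls give 0.026 rad each, so I repeat them up to about 0.57 rad.

```bash
python3 -m creep '{"translation":[[800,-80,500]],"yaw":[0],"gripper":[0]}' >/dev/null
python3 -m creep '{"translation":[[800,-80,500]],"yaw":[0],"gripper":[0]}' >/dev/null
python3 -m creep '{"translation":[[800,-80,500]],"yaw":[0],"gripper":[0]}' >/dev/null
python3 -m creep '{"translation":[[800,-80,500]],"yaw":[0],"gripper":[0]}' >/dev/null
python3 -m creep '{"translation":[[800,-80,500]],"yaw":[0],"gripper":[0]}' 
python3 -m creep '{"translation":[[800,-80,500]],"yaw":[0],"gripper":[0]}' >/dev/null
python3 -m creep '{"translation":[[800,-80,500]],"yaw":[0],"gripper":[0]}' >/dev/null
python3 -m creep '{"translation":[[800,-80,500]],"yaw":[0],"gripper":[0]}' >/dev/null
python3 -m creep '{"translation":[[800,-80,500]],"yaw":[0],"gripper":[0]}' >/dev/null
python3 -m creep '{"translation":[[800,-80,500]],"yaw":[0],"gripper":[0]}' 
python3 -c "
from h import *;print(ctrl.get_obs()['qpos'].round(3))"
```

```text
time_s: 11.22
ee_pos: [0.8303, -0.0698, 0.4179]
eef_rot: [-3.111, 0.352, -3.129]
force: [0.4, 0.3, -1.2]
grip_width: 0.0941
time_s: 11.63
ee_pos: [0.8564, -0.0744, 0.4396]
eef_rot: [-3.096, 0.486, -3.124]
force: [0.4, 0.7, -0.4]
grip_width: 0.094
[-0.137  0.866  0.236  0.027  1.553 -1.708]
```

```bash
python3 -m creep '{"translation":[[-30,40,0],[-40,80,0],[-50,120,0],[-60,160,0],[-70,200,0]],"yaw":[0,0,0,0,0],"gripper":[0,0,0,0,0]}' >/dev/null
python3 -m creep '{"translation":[[-20,40,0],[-35,80,0],[-50,120,0],[-65,160,0],[-80,200,0]],"yaw":[0,0,0,0,0],"gripper":[0,0,0,0,0]}' 
python3 -m creep '{"translation":[[800,380,500]],"yaw":[0],"gripper":[0]}'
python3 -m creep '{"translation":[[800,380,500]],"yaw":[0],"gripper":[0]}'
python3 -m creep '{"translation":[[800,380,500]],"yaw":[0],"gripper":[0]}'
```

```text
time_s: 12.47
ee_pos: [0.713, 0.3, 0.441]
eef_rot: [-3.097, 0.489, -3.124]
force: [0.4, -0.4, 0.2]
grip_width: 0.0938
time_s: 12.55
ee_pos: [0.7279, 0.3138, 0.4492]
eef_rot: [-3.095, 0.483, -3.116]
force: [0.4, 0.0, 0.1]
grip_width: 0.0939
time_s: 12.63
ee_pos: [0.7464, 0.3171, 0.4622]
eef_rot: [-3.096, 0.488, -3.117]
force: [-0.1, -1.1, 1.3]
grip_width: 0.094
time_s: 12.72
ee_pos: [0.7617, 0.3217, 0.4708]
eef_rot: [-3.1, 0.5, -3.115]
force: [0.1, 0.2, 1.1]
grip_width: 0.094
```

```bash
python3 -m creep '{"translation":[[800,420,500]],"yaw":[0],"gripper":[0]}' >/dev/null
python3 -m creep '{"translation":[[800,420,500]],"yaw":[0],"gripper":[0]}'
python3 -m creep '{"translation":[[800,420,500]],"yaw":[0],"gripper":[0]}'
python3 -m creep '{"translation":[[800,420,500]],"yaw":[0],"gripper":[0]}'
```

```text
time_s: 12.88
ee_pos: [0.7763, 0.3286, 0.4671]
eef_rot: [-3.111, 0.534, -3.109]
force: [0.1, 0.7, -1.2]
grip_width: 0.0941
time_s: 12.97
ee_pos: [0.7807, 0.3312, 0.4722]
eef_rot: [-3.12, 0.56, -3.108]
force: [0.8, 0.4, -0.0]
grip_width: 0.0941
time_s: 13.05
ee_pos: [0.7863, 0.3344, 0.4763]
eef_rot: [-3.131, 0.588, -3.109]
force: [0.8, -0.4, 1.1]
grip_width: 0.0939
```

Lean is now 33.7° with negligible roll. I go round to the front of the pot, retreating in x before descending.

```bash
python3 -m creep '{"translation":[[-27,-30,0],[-54,-60,0],[-81,-90,0],[-108,-120,0],[-135,-150,0]],"yaw":[0,0,0,0,0],"gripper":[0,0,0,0,0]}'
python3 -m creep '{"translation":[[-27,-30,0],[-54,-60,0],[-81,-90,0],[-108,-120,0],[-135,-150,0]],"yaw":[0,0,0,0,0],"gripper":[0,0,0,0,0]}'
python3 -m creep '{"translation":[[-20,-25,-25],[-30,-50,-55],[-30,-75,-85],[-30,-95,-120],[-30,-95,-160]],"yaw":[0,0,0,0,0],"gripper":[0,0,0,0,0]}'
python3 -m creep '{"translation":[[0,0,-40],[0,0,-80],[0,0,-110],[0,0,-120],[0,0,-120]],"yaw":[0,0,0,0,0],"gripper":[0,0,0,0,0]}'
```

```text
time_s: 13.47
ee_pos: [0.6859, 0.2229, 0.4788]
eef_rot: [-3.133, 0.593, -3.109]
force: [0.9, -0.3, 1.6]
grip_width: 0.0941
time_s: 13.88
ee_pos: [0.5489, 0.0719, 0.4813]
eef_rot: [-3.134, 0.6, -3.109]
force: [-0.1, -1.2, 1.1]
grip_width: 0.0936
time_s: 14.3
ee_pos: [0.519, -0.0261, 0.3237]
eef_rot: [-3.131, 0.609, -3.111]
force: [1.2, -0.2, -0.6]
grip_width: 0.0937
time_s: 14.72
ee_pos: [0.5187, -0.0262, 0.203]
eef_rot: [-3.131, 0.61, -3.112]
force: [-0.0, 0.3, 0.8]
grip_width: 0.0941
```

Run:
```python
from h import *
o,c,P=wrist();save('w3',c['pixels']);z=P[...,2];print(o['ee_pos'],o['eef_rot'])
hsv=cv2.cvtColor(c['pixels'],cv2.COLOR_RGB2HSV);H,s,V=[hsv[...,i].astype(int) for i in range(3)]
def rep(n,m):
    m=m&(c['depth']>0);q=P[m]
    if len(q)<5: print(n,len(q));return
    print(n,len(q),np.median(q,0).round(4),np.percentile(q,2,0).round(4),np.percentile(q,98,0).round(4))
    return q
R=(P[...,0]>.55)&(P[...,0]<.8)&(abs(P[...,1]+.065)<.08)
q=rep('handle',R&(z>.06)&(z<.092)&(H<18)&(s>90)&(P[...,0]<.645))
if q is not None:
    f=q[q[:,2]>.076]; k=np.polyfit(f[:,0],f[:,1],1);print('handle line slope',k, 'at .603',np.polyval(k,.603), 'xmin',np.percentile(q[:,0],1))
rep('red',R&(abs(z-.035)<.008)&((H<4)|(H>175))&(s>200))
rep('pot',R&(z>.045)&(z<.11)&(P[...,0]>.645))
rep('wire',(z>.2)&(z<.225)&(P[...,0]>.57)&(P[...,0]<.62))
rep('green',(abs(z-.035)<.008)&(H>50)&(H<75)&(s>150))
```

```text
[ 0.51868927 -0.02619976  0.20298079] [-3.13066734  0.60989433 -3.11170129]
handle 589 [ 0.6053 -0.0661  0.0812] [ 0.5882 -0.074   0.072 ] [ 0.6344 -0.0587  0.0825]
handle line slope [ 0.01448137 -0.07514594] at .603 -0.06641366979447769 xmin 0.5880012630509207
red 47 [ 0.6728 -0.0574  0.0353] [ 0.6405 -0.1225  0.0344] [ 0.7108 -0.0077  0.0361]
pot 3688 [ 0.6699 -0.0604  0.0896] [ 0.6505 -0.1039  0.0474] [ 0.7271 -0.0252  0.1021]
wire 1627 [ 0.593  -0.0297  0.214 ] [ 0.5909 -0.0994  0.2102] [0.5956 0.0488 0.2172]
green 339 [0.6619 0.1059 0.0351] [0.6335 0.0657 0.0338] [0.7449 0.182  0.0362]
```

View pics/w3.png

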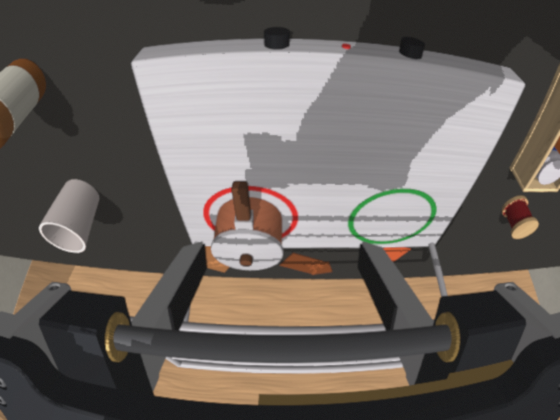

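The wrist view shows the handle at (242,200) pointing at the camera, the pot in the red ring (250,215) and the green ring at (392,216) now clear. I descend in front, then go in under the wire.

```bash
python3 -m creep '{"translation":[[0,-20,-30],[0,-40,-60],[0,-40,-90],[0,-40,-115],[0,-40,-124]],"yaw":[-0.005,-0.01,-0.015,-0.015,-0.015],"gripper":[0,0,0,0,0]}'
python3 -m creep '{"translation":[[0,0,0],[0,0,0]],"yaw":[0,0],"gripper":[0,0]}'
```

```text
time_s: 15.18
ee_pos: [0.5197, -0.0669, 0.0803]
eef_rot: [-3.129, 0.613, -3.127]
force: [-0.5, -0.5, -0.6]
grip_width: 0.094
time_s: 15.35
ee_pos: [0.521, -0.0673, 0.0823]
eef_rot: [-3.128, 0.617, -3.127]
force: [0.2, 0.8, 0.9]
grip_width: 0.0938
```

```bash
python3 -m creep '{"translation":[[20,1,-3],[40,1,-7],[60,1,-7],[72,1,-7],[79,1,-7]],"yaw":[0,0,0,0,0],"gripper":[0,0,0,0,0]}'
python3 -m creep '{"translation":[[0,0,0],[0,0,0]],"yaw":[0,0],"gripper":[0,0]}'
```

```text
time_s: 15.77
ee_pos: [0.6025, -0.0664, 0.0782]
eef_rot: [-3.127, 0.621, -3.125]
force: [0.5, 0.1, -0.1]
grip_width: 0.0942
time_s: 15.93
ee_pos: [0.6031, -0.0665, 0.0799]
eef_rot: [-3.126, 0.624, -3.125]
force: [0.5, 0.2, 0.2]
grip_width: 0.0938
```

```bash
python3 -m creep '{"translation":[[-1,0,-4],[-1,0,-5],[-1,0,-5],[-1,0,-5],[-1,0,-5]],"yaw":[0,0,0,0,0],"gripper":[120,140,150,150,150]}' 35
python3 -m creep '{"translation":[[0,0,0],[0,0,0],[0,0,0],[0,0,0]],"yaw":[0,0,0,0],"gripper":[150,150,150,150]}' 35
```

```text
time_s: 16.35
ee_pos: [0.602, -0.0665, 0.0749]
eef_rot: [-3.126, 0.624, -3.125]
force: [-0.6, -0.3, -0.7]
grip_width: 0.0641
time_s: 16.68
ee_pos: [0.6019, -0.0666, 0.0749]
eef_rot: [-3.126, 0.624, -3.125]
force: [-0.1, -1.0, 0.5]
grip_width: 0.0395
```

```bash
python3 -m creep '{"translation":[[0,0,0],[0,0,0],[0,0,0],[0,0,0],[0,0,0]],"yaw":[0,0,0,0,0],"gripper":[255,255,255,255,255]}' 35
python3 -m creep '{"translation":[[0,0,0],[0,0,0],[0,0,0]],"yaw":[0,0,0],"gripper":[255,255,255]}' 35
```

```text
time_s: 17.1
ee_pos: [0.6019, -0.0665, 0.0749]
eef_rot: [-3.126, 0.624, -3.125]
force: [-0.1, 1.3, 0.6]
grip_width: 0.0159
time_s: 17.35
ee_pos: [0.6019, -0.0665, 0.0749]
eef_rot: [-3.126, 0.624, -3.125]
force: [-0.9, -0.1, 0.1]
grip_width: 0.0155
```

Handle is held at 15.5 mm, with no vertical load. I slide gently toward +y.

```bash
python3 -m creep '{"translation":[[0,2,0],[0,6,0],[0,12,0],[0,20,0],[0,28,0]],"yaw":[0,0,0,0,0],"gripper":[255,255,255,255,255]}' 35
python3 -m creep '{"translation":[[0,8,0],[0,16,0],[0,24,0],[0,32,0],[0,40,0]],"yaw":[0,0,0,0,0],"gripper":[255,255,255,255,255]}' 35
```

```text
time_s: 17.77
ee_pos: [0.6019, -0.0381, 0.0749]
eef_rot: [-3.126, 0.624, -3.125]
force: [0.0, -1.9, -1.5]
grip_width: 0.0158
time_s: 18.18
ee_pos: [0.6019, 0.0024, 0.075]
eef_rot: [-3.126, 0.624, -3.126]
force: [-0.1, -2.6, -0.5]
grip_width: 0.0159
```

Clean sliding: 2 N drag, z steady. About 121 mm remain.

```bash
python3 -m creep '{"translation":[[0,8,0],[0,16,0],[0,24,0],[0,32,0],[0,40,0]],"yaw":[0,0,0,0,0],"gripper":[255,255,255,255,255]}' 35
python3 -m creep '{"translation":[[0,8,0],[0,16,0],[0,24,0],[0,32,0],[0,40,0]],"yaw":[0,0,0,0,0],"gripper":[255,255,255,255,255]}' 35
python3 -m creep '{"translation":[[0,8,0],[0,16,0],[0,24,0],[0,30,0],[0,34,0]],"yaw":[0,0,0,0,0],"gripper":[255,255,255,255,255]}' 35
python3 - <<'E'
from h import *
for n in('scene','top'):
    c=ctrl.camera(n);P=pts(c);z=P[...,2];d=c['depth']>0
    hsv=cv2.cvtColor(c['pixels'],cv2.COLOR_RGB2HSV);H,s,V=[hsv[...,i].astype(int) for i in range(3)]
    R=(abs(P[...,0]-.695)<.08)&(abs(P[...,1]-.125)<.09)&d
    for k,m in(('green',R&(H>50)&(H<75)&(s>150)),('pot',R&(z>.042)&(z<.113)&(P[...,0]>.648))):
        q=P[m];print(n,k,len(q),np.percentile(q,[1,50,99],0).round(3).tolist())
    if n=='scene': save('s2',cv2.resize(c['pixels'][190:330,170:350],None,fx=4,fy=4,interpolation=cv2.INTER_CUBIC))
E
```

```text
time_s: 18.6
ee_pos: [0.6018, 0.043, 0.0749]
eef_rot: [-3.126, 0.624, -3.126]
force: [0.3, -2.1, -0.5]
grip_width: 0.0157
time_s: 19.02
ee_pos: [0.6017, 0.0836, 0.0749]
eef_rot: [-3.126, 0.624, -3.126]
force: [-0.4, -1.7, -0.2]
grip_width: 0.0155
time_s: 19.43
ee_pos: [0.6016, 0.1183, 0.0749]
eef_rot: [-3.127, 0.624, -3.126]
force: [-0.4, -2.7, 0.9]
grip_width: 0.0156
scene green 182 [[0.658, 0.067, 0.03], [0.72, 0.129, 0.032], [0.752, 0.187, 0.035]]
scene pot 1217 [[0.657, 0.078, 0.043], [0.718, 0.12, 0.087], [0.763, 0.213, 0.106]]
top green 123 [[0.638, 0.065, 0.029], [0.684, 0.153, 0.035], [0.746, 0.184, 0.04]]
top pot 741 [[0.65, 0.078, 0.046], [0.689, 0.119, 0.09], [0.751, 0.209, 0.105]]
```

View pics/s2.png

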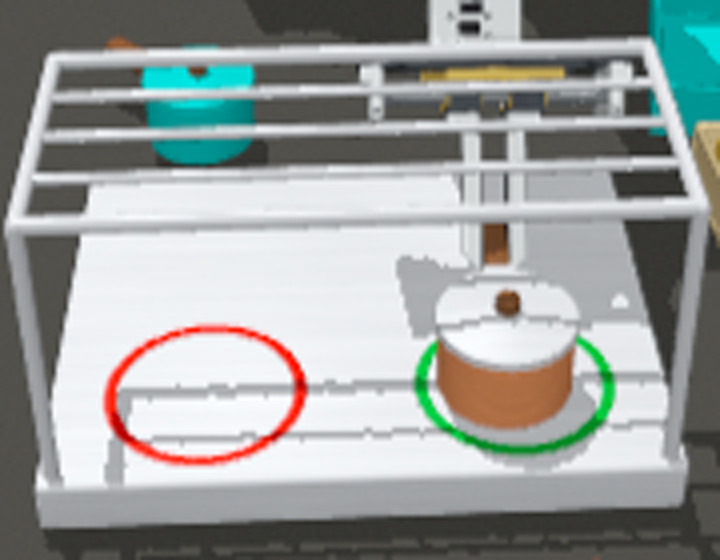

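The crop shows the pot standing within the green ring, about 6 mm left of centre (pot 508, ring 515 at 4x). I nudge it, then release.

```bash
python3 -m creep '{"translation":[[0,3,0],[0,5,0],[0,6,0],[0,6,0]],"yaw":[0,0,0,0],"gripper":[255,255,255,255]}' 35
python3 -m creep '{"translation":[[0,0,0],[0,0,0],[0,0,0],[0,0,0],[0,0,0]],"yaw":[0,0,0,0,0],"gripper":[190,150,120,120,120]}'
python3 -m creep '{"translation":[[0,0,0],[0,0,0],[0,0,0],[0,0,0],[0,0,0]],"yaw":[0,0,0,0,0],"gripper":[120,120,120,120,120]}'
```

```text
time_s: 19.87
ee_pos: [0.6017, 0.1244, 0.0749]
eef_rot: [-3.127, 0.624, -3.125]
force: [0.4, -0.6, -0.3]
grip_width: 0.0158
time_s: 20.28
ee_pos: [0.6017, 0.1244, 0.0749]
eef_rot: [-3.127, 0.625, -3.125]
force: [0.0, 0.5, 0.6]
grip_width: 0.0461
time_s: 20.7
ee_pos: [0.6017, 0.1244, 0.0749]
eef_rot: [-3.127, 0.625, -3.125]
force: [-0.9, -0.0, 0.6]
grip_width: 0.05
```

```bash
python3 -m creep '{"translation":[[-8,0,0],[-25,0,0],[-45,0,0],[-70,0,0],[-95,0,0]],"yaw":[0,0,0,0,0],"gripper":[120,120,120,120,120]}'
python3 -m creep '{"translation":[[-10,0,20],[-20,0,55],[-30,0,90],[-35,0,130],[-35,0,165]],"yaw":[0,0,0,0,0],"gripper":[120,120,120,120,120]}'
python3 -m creep '{"translation":[[0,0,0],[0,0,0]],"yaw":[0,0],"gripper":[120,120]}'
python3 - <<'E'
from h import *
for n in('scene','top'):
    c=ctrl.camera(n);P=pts(c);z=P[...,2];d=c['depth']>0
    hsv=cv2.cvtColor(c['pixels'],cv2.COLOR_RGB2HSV);H,s,V=[hsv[...,i].astype(int) for i in range(3)]
    R=(abs(P[...,0]-.695)<.08)&(abs(P[...,1]-.125)<.07)&d
    B=(abs(P[...,0]-.518)<.09)&(abs(P[...,1]-.328)<.035)&d
    for k,m in(('green',R&(H>50)&(H<75)&(s>150)),('pot',R&(z>.042)&(z<.113)&(P[...,0]>.648)),('potbody',R&(z>.042)&(z<.095)&(H<20)&(s>90)&(P[...,0]>.648)),('tin',B&(z>.055)),('tintop',B&(z>.085)),('wax',B&(H>22)&(H<32)&(s>200)&(z>.03))):
        q=P[m];print(n,k,len(q),np.percentile(q,[1,50,99],0).round(3).tolist() if len(q) else '')
    save(n+'F',c['pixels'])
a=cv2.imread('pics/sceneF.png')[170:330,90:450];cv2.imwrite('pics/F.png',cv2.resize(a,None,fx=2.2,fy=2.2,interpolation=cv2.INTER_CUBIC))
E
```

```text
time_s: 21.12
ee_pos: [0.5051, 0.1243, 0.0747]
eef_rot: [-3.127, 0.624, -3.125]
force: [0.7, 0.1, 0.9]
grip_width: 0.0495
time_s: 21.53
ee_pos: [0.4684, 0.1244, 0.2419]
eef_rot: [-3.128, 0.625, -3.125]
force: [0.3, 0.3, -0.7]
grip_width: 0.0498
time_s: 21.7
ee_pos: [0.4684, 0.1244, 0.2438]
eef_rot: [-3.129, 0.629, -3.126]
force: [0.0, 0.0, -0.2]
grip_width: 0.0495
scene green 188 [[0.651, 0.067, 0.029], [0.718, 0.117, 0.032], [0.752, 0.187, 0.035]]
scene pot 1125 [[0.656, 0.085, 0.043], [0.716, 0.124, 0.087], [0.737, 0.166, 0.101]]
scene potbody 391 [[0.705, 0.085, 0.042], [0.731, 0.121, 0.061], [0.738, 0.164, 0.08]]
scene tin 337 [[0.499, 0.302, 0.056], [0.533, 0.324, 0.083], [0.545, 0.35, 0.095]]
scene tintop 156 [[0.497, 0.305, 0.085], [0.523, 0.326, 0.092], [0.543, 0.349, 0.095]]
scene wax 48 [[0.443, 0.303, 0.031], [0.46, 0.309, 0.036], [0.488, 0.322, 0.04]]
top green 131 [[0.637, 0.065, 0.03], [0.672, 0.105, 0.034], [0.744, 0.184, 0.041]]
top pot 719 [[0.65, 0.082, 0.049], [0.688, 0.122, 0.09], [0.733, 0.165, 0.105]]
top potbody 17 [[0.653, 0.093, 0.056], [0.656, 0.109, 0.062], [0.664, 0.15, 0.069]]
top tin 321 [[0.492, 0.301, 0.057], [0.513, 0.322, 0.094], [0.537, 0.347, 0.099]]
top tintop 257 [[0.493, 0.304, 0.086], [0.516, 0.324, 0.095], [0.537, 0.348, 0.1]]
top wax 304 [[0.436, 0.302, 0.033], [0.458, 0.325, 0.039], [0.483, 0.35, 0.044]]
```

View pics/F.png

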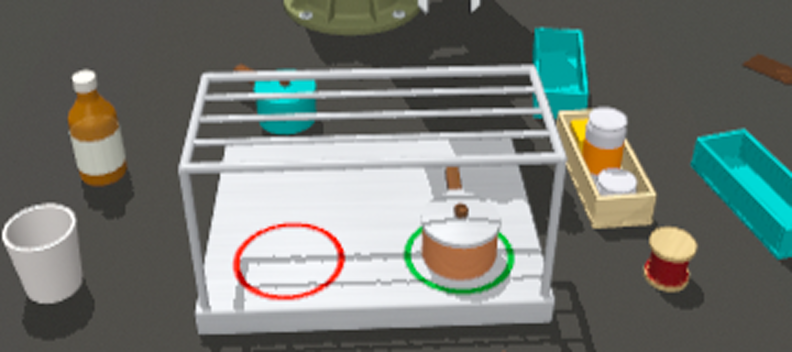

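View pics/topF.png

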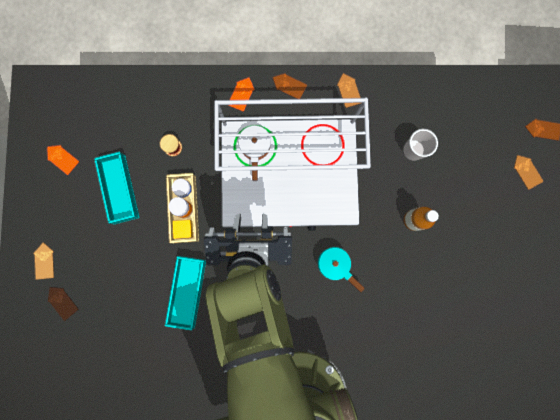

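The pot stands wholly inside the green ring, about (0.693, 0.125) against a ring centre of (0.694, 0.126). The tin is upright in the gap with its top at z 0.096, which fits a tin standing on the box floor. The bystanders are unmoved and the arm is clear, so I hand in.

```bash
python3 -c "
from station import ctrl;print(ctrl.hand_in())"
```

```text
the job is handed in; nothing more can be done
None
```

I packed the tin first, then slid the pot into the green ring, and handed the job in at about 22 s of the 67 s allowed.

- **Tin:** I set the orange tin upright on the box floor between the wax and the jar. Contact showed about 8 N at the expected height before I released it. Its top afterwards measured about z 0.095 m in both views, against 0.096 expected.
- **Lean:** The row moves only shift and yaw, so I made the tool lean by asking for poses out of reach in free air. That gave about 36 degrees for the pot grip.
- **Pot:** I gripped the handle under the front wire and slid the pot 191 mm along the plate. Drag was 2 to 3 N and the tool's height stayed within 0.1 mm. I then released it and backed out.

**Last checks:** The final scene and top pictures showed the pot wholly inside the green ring, about 2 mm off its centre. The tin stood upright, the wax and jar lay flat, and the bottle, spool and cup looked unmoved; I compared those three only by eye. The two cameras disagreed by 2 to 7 mm in x on the tin, and the ring and lid are partly hidden by the rack. No check failed.

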